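# Clamp a gas regulator and hold its bonnet down on the spring for bolting

## Task

The carrier-gas regulator on the bench is being put back together after service. First turn both wing knobs of the service fixture clockwise to their stops so that the clamp toes hold the foot of the brass regulator body; then set the loose steel bonnet over the spring with both studs through its flange holes, press it straight down on the spring with a steady 13 N (anything from 10 to 16 N will do, never over 22 N), and finish while still holding it like that, so that your colleague can start the two nuts. Leave the wrench, the brass union and the round tin where they lie.

Things in the scene. Friction and masses are not known exactly. Their poses are not given: they have to be found in the camera images.
- fixture: Aluminium service plate fixed to the bench, 124 (x) x 232 (y) x 12 mm high, with steel rails round a nest that holds the regulator body, and a swing clamp near each y end. Origin: centre of its underside, on the bench; z up. The two clamp axes stand at x = 0, y = +84 mm (left) and y = -84 mm (right) in this frame.
- nest (a point): Centre of the nest floor on the plate, 12 mm above the bench: where the origin of the regulator body sits, axes the same as those of the fixture.
- clamp_left (a joint): Turn of the left swing clamp (the one at the fixture's +y end) in rad: 0 is fully open (toe away from the body), 1.3 is the end stop with the toe over the foot of the body. It grows clockwise seen from above. Stiff with friction of about 0.06 N m, it stays where it is left; it starts between 0 and 0.35.
- clamp_right (a joint): The same for the right swing clamp (at the fixture's -y end); it too closes clockwise seen from above, 1.3 at its end stop.
- knob_left (a point): Middle of the left black wing knob, on the clamp axis, 61.5 mm above the bench. The wing is a bar 50 mm long along this point's x axis, 12 mm thick along its y axis (pinch it there) and 22 mm high (50 to 72 mm above the bench). z up. A steel toe below it (24 to 34 mm above the bench, reaching 39 mm from the axis along the point's +x) turns with the knob. The point turns with the knob.
- knob_right (a point): The same point of the right wing knob, same sizes and axes.
- reg_body: Brass regulator body lying loose in the nest: foot 60 (x) x 112 (y) x 10 mm, on it a block 80 (x) x 60 (y) mm whose top face is 44 mm above the underside, with a brass port on each x side. Origin: centre of the foot's underside; z up. Two steel studs stand on the top face along its x axis and the range spring stands between them.
- stud_a (a point): Pointed tip of the stud at x = +29 mm, y = 0 of reg_body, 70 mm above its origin. Stud diameter 6 mm, 26 mm tall.
- stud_b (a point): Tip of the other stud, at x = -29 mm, y = 0, same sizes.
- seat_face (a point): Centre of the top face of the regulator body (44 mm above its origin), where the bonnet flange will be bolted down; axes as those of reg_body.
- spring_top (a point): Centre of the top of the steel spring button (22 mm wide), 107 mm above the origin of reg_body when nothing presses on it. The bonnet's bell goes over it and the bell's ceiling rests on it.
- spring_button (a joint): How far the spring button is pressed down, in m: 0 free, at most 0.016. The spring pushes back with 4 N at 0 and 1.5 N more for every mm (10 N at 4 mm, 13 N at 6 mm, 16 N at 8 mm, 22 N at 12 mm). It carries the weight of the bonnet alone without moving.
- bonnet: Loose steel bonnet, 0.12 to 0.25 kg, upright on its flange on the bench, left or right of the fixture. Origin: centre of the flange's underside; z up. Flange 80 (x) x 44 (y) x 8 mm with 10 mm holes at x = +29 and -29 mm, y = 0. Inside a 28 mm bore, open below, its flat ceiling 49 mm above the underside: on the free spring button the flange underside is 58 mm above the origin of reg_body.
- bell (a point): Middle of the bonnet's round bell, on its axis, 40 mm above the flange's underside; axes as those of the bonnet. The bell is 42 mm wide at the flange (8 mm up) and tapers to 36 mm wide from 20 to 54 mm up (grip it there); above are a nut and an adjusting screw up to 76 mm.
- wrench: Open-end steel wrench, 166 mm long, lying at the bench's front edge; to be left alone.
- fitting: Small brass union, 36 mm long, lying behind the work; to be left alone.
- tin: Flat round tin, pale, 56 mm wide and 22 mm high, beside the fixture on the side where the bonnet is not; to be left alone.
There are look-alikes about, which are no part of the job. Of the things like the reg_body, leave any that is orange; of the rest the larger one is meant.

How it is judged:
On the way, in this order (a step that is already met when the one before it is completed fails the run):
1. both swing clamps are turned to their end stops while the bonnet is not yet on the studs (value of joint each of clamp_left, clamp_right above 1.2 rad and distance between reg_body and nest below 0.004 m and angle between reg_body's own z axis and vertical below 0.04 rad and horizontal distance between bonnet and seat_face above 0.06 m), for 0.2 s.
2. the bonnet is over the spring with both studs through its flange (value of joint each of clamp_left, clamp_right above 1.2 rad and horizontal distance between bonnet and seat_face below 0.004 m and z of bonnet in the frame of reg_body below 0.06 m and angle between the x axis of bonnet and the x axis of reg_body, either way round below 0.15 rad and angle between bonnet's own z axis and vertical below 0.1 rad), for 0.2 s.
At the end, for the whole second after the job is handed in: Both clamps within 0.1 rad of their end stops, regulator body seated in its nest (4 mm), bonnet on the studs (centre within 4 mm, turned within 0.15 rad, tilt under 0.1 rad) and held still by the fingers, pressing on the spring button with 10 to 16 N all through the last second (all of step 2 and distance between reg_body and nest below 0.004 m and angle between reg_body's own z axis and vertical below 0.04 rad and contact force between bonnet and spring_button between 10 and 16 N and value of joint spring_button between 0.0035 and 0.0085 m and contact force between the fingers and bonnet above 2 N and linear speed of bonnet below 0.02 m/s); the arm keeps its last pose, push and grip.
It fails at once if the spring is pressed with more than 22 N (contact force between bonnet and spring_button above 22 N).
It fails at once if the wrench is moved more than 20 mm (distance of wrench from where it was at the start of the episode above 0.02 m).
It fails at once if the brass union is moved more than 20 mm (distance of fitting from where it was at the start of the episode above 0.02 m).
It fails at once if the round tin is moved more than 20 mm (distance of tin from where it was at the start of the episode above 0.02 m).
It also fails if it takes over 64 s, if anything falls off the work surface, if the arm or the gripper's body presses on something with over 40 N, if the wrist force passes 120 N, or if a joint passes its speed limit or range.

## Robot

A 6-joint arm with a two-finger parallel gripper is mounted at the origin on a cart in front of the work surface, level with it; the furniture and walls round the work are solid. World frame = base frame: x ahead of the robot, y to its left, z up, the work surface at z = 0. Lengths are in m, angles in rad, forces in N, time in s.
With the tool pointing down it reaches from about 0.225 to 0.875 m from the base axis. Payload 3.4 kg.
Tool frame: the origin (TCP) lies at the very end of the fingers, on their centre line; the grasp point (between the pads) lies 19 mm behind it (env.tcp_to_grasp is the distance from the TCP to the grasp point, in m); z points along the fingers, y is the line along which they close (so a half turn about z gives the same grasp; the last joint's range is limited). The gripper opens to 85 mm and grips with 20 to 120 N. Pads are 22 mm wide; open, the fingers measure 114 mm over their backs; the gripper's body (76 mm by 85 mm) begins 54 mm behind the grasp point. The pads swing forward as they close: fully open they stand 13 mm farther back than shut.
Start: joints at [-1.232, 0.276, 1.505, -0, 1.361, -0.121], TCP at [0.255, -0.515, 0.231] pointing down, gripper open.
Joint ranges: [-2.89, 2.89], [-0.75, 2.08], [0.22, 2.7], [-1.18, 4.32], [0.11, 2.71], [-2.7, 2.7]. Speed limits (rad/s): [2.57, 2.57, 3.14, 3.14, 3.14, 3.14].

## Interface

Orientations are given as a unit quaternion [x, y, z, w].
In Python, from bench import env, cams gives the robot as it stands.
- The arm moves only by the tool play_rows, never from a script. Its argument "commands" is a list of rows, each a list of 4 numbers: the shift along the tool's x, y, z in cm, then the turn about the tool's z in degrees. In form: [[x, y, z, turn], ...]. A call has exactly 8 rows; each row shifts and turns the commanded pose from where the row before left it, along the tool's axes as they then stand; what a row does not reach is not made up. A row lasts 1/8 s, in which the tool goes at most 62.5 mm and 10.7 degrees, less where a joint would pass 70% of its speed; a pose out of reach is approached as far as the arm can. A call is refused whole if a number of a shift passes 6.25 or a number of a turn 10.7, either way. A call with a gripper value outside its range is refused whole. "jaw" is the opening, from -1 (shut) to 1 (fully open), set as the call begins (left out, the last holds). The fingers move at their own pace and stop on an object; "grip_force" is the grip in N (left out, the last holds). Time passes only in rows, so rows that do not move let the fingers close, or fill a call up. It gives the time, the measured TCP pose, the force, the opening and the grip force at its end, in the units of the state.
- env.observe(): the state, without advancing time (a new reading comes with each control period).
- cams.grab_frame(name): name is "scene" or "top"; returns the picture (420x560x3 uint8, red, green, blue); there is no depth.
- cams.camera_model(name): a dict with "intrinsics" (3x3 intrinsics, pixels), "T" (4x4, takes a point from camera to world coordinates). Camera axes: x right, y down, z forward; pixel columns grow to the right and rows downward; lengths in m; the calibration is good to about 2 mm. A picture is of the moment at which its call begins. camera_model takes no time and is no camera call.
- env.finish_job(): hands the job in; it is judged then, once.
The state is a dict: "t": time; "joint_pos": joint angles; "joint_velocities": joint speeds; "joint_efforts": joint torques, N m; "tool_pos": TCP position; "ee_rot": TCP orientation; "force": force on the tool from outside, world axes, zero at the start; "wrist_torque": the same for the moment, N m; "finger_gap": finger opening in m; "grasp_force": force on a finger pad.
Only numpy, scipy, OpenCV 4.12 (cv2) and the standard library are available. Lean on these libraries where they do the work, as an engineer would, in place of code of your own. Each camera call takes 0.05 s, during which the arm holds its last target. There are 200 camera calls.

## Working session

There is one attempt and no reset: what is moved stays moved. The work goes in short steps, Python scripts to look and compute and a tool call to move; the robot and the scene stay as the last step left them, time stands still between calls to the robot, and variables do not carry over. Pictures are saved under pics/ and viewed, at most 10 in all, crops included, and the job is handed in when it is done.

Besides the shell and the picture viewer there is one more tool, called after "Request:" as a command line: name --pt "numbers of a row" for each row, then --argument value for the rest. play_rows: Moves the arm, as the interface text tells. Its arguments: {"type":"object","properties":{"commands":{"type":"array"},"jaw":{"type":"number"},"grip_force":{"type":"number"}},"required":["commands"]}

```bash
mkdir -p pics; ls; python3 - <<'E'
from bench import env,cams
import cv2,numpy as np
for n in("scene","top"):
    cv2.imwrite(f"pics/{n}0.png",cv2.cvtColor(cams.grab_frame(n),cv2.COLOR_RGB2BGR))
    m=cams.camera_model(n);print(n,np.round(m["intrinsics"],1).tolist(),np.round(m["T"],4).tolist())
print(env.observe())
E
```

```text
pics
scene [[536.9, 0.0, 288.4], [0.0, 536.9, 207.6], [0.0, 0.0, 1.0]] [[-0.5434, -0.4463, 0.711, -0.4898], [-0.8394, 0.2787, -0.4665, 0.6561], [0.01, -0.8503, -0.5261, 0.8372], [0.0, 0.0, 0.0, 1.0]]
top [[453.3, 0.0, 281.9], [0.0, 453.3, 208.8], [0.0, 0.0, 1.0]] [[-0.01, -0.985, 0.1725, 0.3337], [-0.9998, 0.0071, -0.0171, 0.0069], [0.0156, -0.1726, -0.9849, 1.1994], [0.0, 0.0, 0.0, 1.0]]
{'t': 0.1, 'joint_pos': array([-1.23197660e+00,  2.76534974e-01,  1.50601798e+00, -1.89414159e-06,
        1.36075306e+00, -1.21026460e-01]), 'joint_velocities': array([ 0.0006671 , -0.00237219, -0.00318162, -0.00049626, -0.00014292,
       -0.00072949]), 'joint_efforts': array([ 2.18558343e-03, -4.17698729e+01, -2.46404850e+01, -6.09523909e-05,
        5.82788882e-03, -1.85386874e-06]), 'tool_pos': array([ 0.25500609, -0.51480855,  0.23051985]), 'ee_rot': array([ 9.73683523e-01,  2.27902751e-01, -9.40262058e-05, -8.51507706e-04]), 'force': array([-0.20930785, -0.14802745, -0.55603415]), 'wrist_torque': array([-0.04332387, -0.00139191,  0.02294471]), 'grasp_force': 0.0, 'finger_gap': 0.085555267031604}
```

View pics/top0.png

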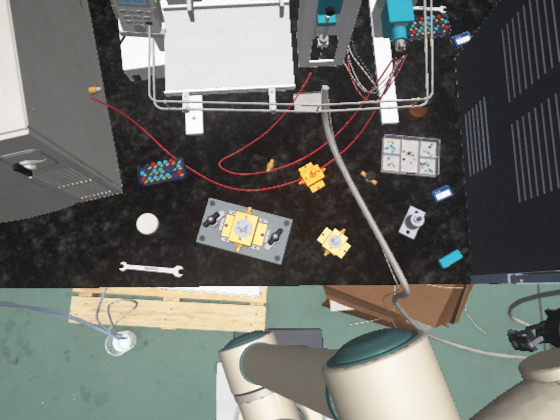

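View pics/scene0.png

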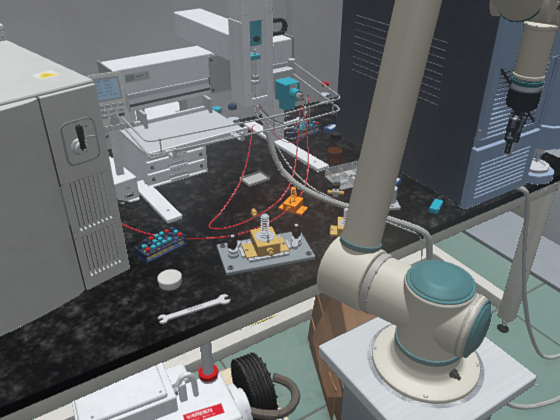

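The top view shows the fixture at about (245,230), the bonnet at (412,222) on the right, the tin at (147,223) and the wrench at (150,269). There is an orange decoy at (312,177) and a small one at (334,241). Next I'll zoom in.

```bash
python3 - <<'E'
import cv2,numpy as np
im=cv2.imread("pics/top0.png")
a=cv2.resize(im[190:270,190:300],None,fx=5,fy=5,interpolation=cv2.INTER_CUBIC)
b=cv2.resize(im[195:250,390:435],None,fx=5,fy=5,interpolation=cv2.INTER_CUBIC)
c=np.zeros((400,550+225,3),np.uint8);c[:,:550]=a;c[:275,550:]=b
cv2.imwrite("pics/crop0.png",c)
im=cv2.imread("pics/scene0.png")
cv2.imwrite("pics/crop1.png",cv2.resize(im[185:285,205:345],None,fx=5,fy=5,interpolation=cv2.INTER_CUBIC))
E
```

```text
(no output)
```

View pics/crop0.png

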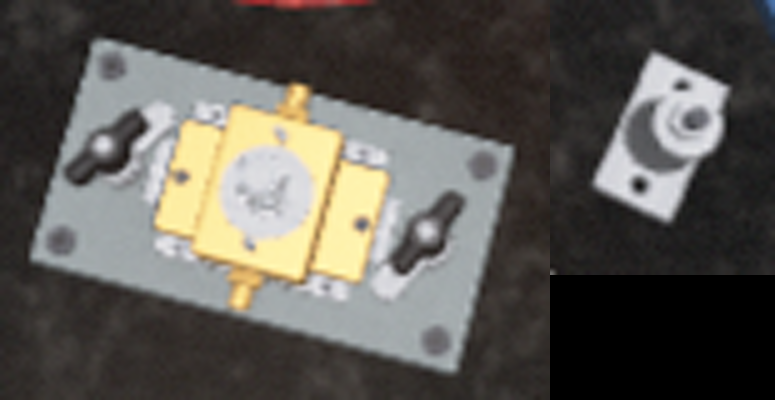

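View pics/crop1.png

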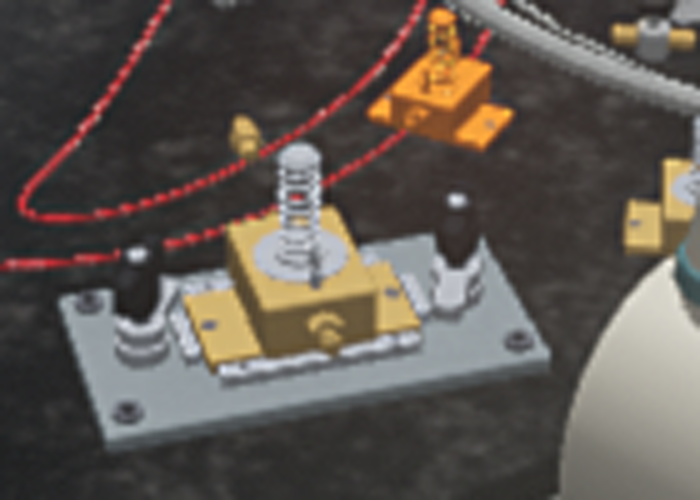

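Plate corners in the crop are at (95,40), (32,262), (458,372) and (513,147), with knob caps at (103,147) and (428,232). The block top and bonnet flange are also visible. I'll turn these into world coordinates.

```bash
cat > h.py <<'E'
import cv2,numpy as np
from bench import env,cams
M={n:cams.camera_model(n) for n in("scene","top")}
def ray(n,p):
    T=np.array(M[n]["T"]);d=T[:3,:3]@np.linalg.inv(M[n]["intrinsics"])@np.r_[p,1.];return T[:3,3],d
def plane(n,p,z):
    o,d=ray(n,p);return o+d*(z-o[2])/d[2]
def tri(p,q):
    o,d=ray("top",p);o2,d2=ray("scene",q)
    s=np.linalg.lstsq(np.c_[d,-d2],o2-o,rcond=None)[0]
    a,b=o+d*s[0],o2+d2*s[1];return (a+b)/2,np.linalg.norm(a-b)
def proj(n,X):
    T=np.linalg.inv(np.array(M[n]["T"]));c=T[:3,:3]@X+T[:3,3];c=M[n]["intrinsics"]@c;return c[:2]/c[2]
def rect(mask,n,z):
    c=max(cv2.findContours(mask,0,1)[0],key=cv2.contourArea)[:,0]
    w=np.array([plane(n,p,z)[:2] for p in c])
    return cv2.minAreaRect((w*1000).astype(np.float32))
def grab(n,f=None):
    im=cv2.cvtColor(cams.grab_frame(n),cv2.COLOR_RGB2BGR)
    if f: cv2.imwrite("pics/"+f,im)
    return im
E
python3 - <<'E'
from h import *
A=lambda c:(np.array(c)+.5)/5-.5+[190,190]
B=lambda c:(np.array(c)+.5)/5-.5+[390-110,195]
C=lambda c:(np.array(c)+.5)/5-.5+[205,185]
W=lambda L,z,f:np.array([plane("top",f(c),z) for c in L])
for nm,L,z,f in(("plate",[(95,40),(32,262),(458,372),(513,147)],.012,A),("block",[(233,103),(195,255),(302,283),(343,128)],.056,A),("bonnet",[(652,52),(594,187),(672,222),(730,87)],.008,B)):
    w=W(L,z,f);e=[w[0]-w[1],w[3]-w[2],w[0]-w[3],w[1]-w[2]]
    print(nm,w.mean(0).round(4),[(round(float(np.linalg.norm(v))*1e3,1),round(float(np.degrees(np.arctan2(v[1],v[0]))),1)) for v in e])
print("holes",W([(681,86),(640,186)],.008,B).round(4),"nut",W([(694,118)],.076,B).round(4))
print("studs?",W([(281,133),(249,244)],.082,A).round(4))
for nm,p,q in(("kl",(103,147),(137,254)),("kr",(428,232),(457,200))):
    print(nm,plane("top",A(p),.075).round(4),tri(A(p),C(q)))
print("knobs wl",W([(72,178),(142,115)],.072,A).round(4),"wr",W([(398,270),(458,195)],.072,A).round(4))
print("spring scene z.119",plane("scene",C((299,153)),.119).round(4))
im=cv2.imread("pics/top0.png").astype(int)
sub=np.zeros(im.shape[:2],np.uint8);g=(im.min(2)>75);sub[190:275,185:305]=g[190:275,185:305]
print("platerect",rect(cv2.morphologyEx(sub,3,np.ones((5,5))),"top",.012))
sub[:]=0;g=(im.min(2)>60);sub[195:250,392:435]=g[195:250,392:435];print("bonrect",rect(sub,"top",.008))
E
```

```text
plate [0.4845 0.0855 0.012 ] [(122.3, -14.6), (122.1, -14.4), (229.8, 75.0), (230.3, 75.1)]
block [0.4852 0.0855 0.056 ] [(79.9, -13.4), (81.7, -14.7), (57.7, 76.6), (56.0, 74.9)]
bonnet [ 0.5042 -0.3606  0.008 ] [(80.7, -25.9), (80.6, -26.2), (45.2, 64.7), (44.7, 64.9)]
holes [[ 0.5315 -0.3724  0.008 ]
 [ 0.4778 -0.3472  0.008 ]] nut [[ 0.5039 -0.3563  0.076 ]]
studs? [[0.5113 0.0776 0.082 ]
 [0.4558 0.0932 0.082 ]]
kl [0.5059 0.167  0.075 ] (array([0.5069281 , 0.16820636, 0.07243285]), np.float64(0.002051365191755193))
kr [0.4619 0.0047 0.075 ] (array([0.46290593, 0.00563476, 0.07233426]), np.float64(0.002406853566947904))
knobs wl [[0.4908 0.1826 0.072 ]
 [0.5225 0.1481 0.072 ]] wr [[ 0.4433  0.0198  0.072 ]
 [ 0.4807 -0.0105  0.072 ]]
spring scene z.119 [0.4824 0.0893 0.119 ]
platerect ((485.2001647949219, 85.78692626953125), (233.26966857910156, 127.13762664794922), 74.57280731201172)
bonrect ((503.1579895019531, -362.3717041015625), (53.54042434692383, 83.7440414428711), 63.19822311401367)
```

```bash
cat >> h.py <<'E'
from scipy.spatial.transform import Rotation as R
def to(x,y,z,psi):
    "tool-frame shift cm (pre-turn axes) and turn deg to TCP x,y,z, tool-x heading psi deg"
    o=env.observe();r=R.from_quat(o["ee_rot"]);m=r.as_matrix()
    h=np.degrees(np.arctan2(m[1,0],m[0,0]));t=(h-psi+180)%360-180
    print("now",o["tool_pos"].round(4),"psi",round(h,2),"tilt",m[2,:2].round(4),"q",o["joint_pos"].round(2),"t",round(o["t"],2))
    print("shift cm",(m.T@(np.array([x,y,z])-o["tool_pos"])*100).round(2),"turn",round(t,2))
E
python3 - <<'E'
from h import *
for p in[(335,120),(350,170),(370,215),(390,255)]:
    print(p,[(z,plane("top",p,z)[:2].round(2).tolist(),proj("scene",plane("top",p,z)).round().astype(int).tolist()) for z in(0.02,.1,.2,.3)])
to(.5067,.1668,.25,133)
im=cv2.imread("pics/scene0.png");cv2.imwrite("pics/crop2.png",cv2.resize(im[80:280,250:460],None,fx=3,fy=3))
E
```

```text
(335, 120) [(0.02, [0.79, -0.16], [284, 176]), (0.1, [0.76, -0.15], [286, 158]), (0.2, [0.72, -0.14], [289, 133]), (0.3, [0.68, -0.12], [293, 105])]
(350, 170) [(0.02, [0.64, -0.2], [319, 191]), (0.1, [0.62, -0.18], [320, 172]), (0.2, [0.6, -0.17], [322, 145]), (0.3, [0.57, -0.15], [324, 116])]
(370, 215) [(0.02, [0.52, -0.25], [357, 205]), (0.1, [0.51, -0.23], [357, 184]), (0.2, [0.49, -0.21], [357, 156]), (0.3, [0.48, -0.19], [358, 125])]
(390, 255) [(0.02, [0.42, -0.29], [394, 217]), (0.1, [0.41, -0.27], [393, 195]), (0.2, [0.4, -0.25], [392, 166]), (0.3, [0.4, -0.22], [390, 133])]
now [ 0.255  -0.5148  0.2305] psi 26.35 tilt [ 0.0002 -0.0017] q [-1.23  0.28  1.51 -0.    1.36 -0.12] t 0.1
shift cm [ 52.81 -49.91  -1.85] turn -106.65
```

View pics/crop2.png

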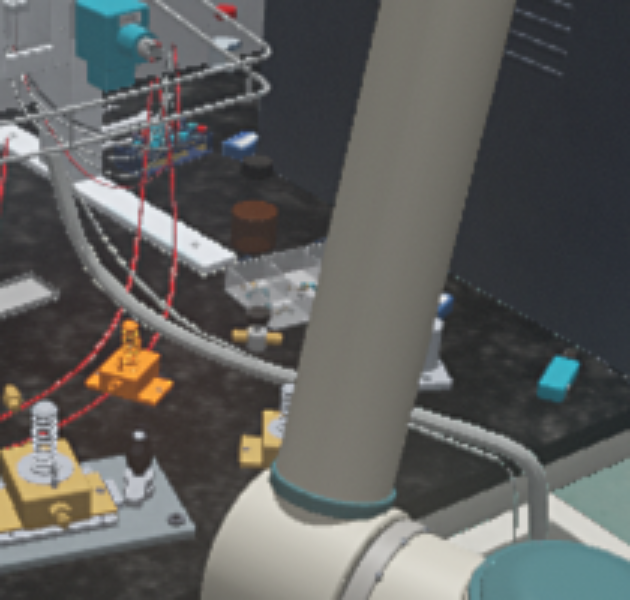

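The hose lies on the bench (scene (319,195) gives z of about 0), so travelling at z of about 0.24 clears it. Moving to the left knob.

Request:
play_rows --pt "3.3 -3.12 -0.12 0" --pt "3.3 -3.12 -0.12 0" --pt "3.3 -3.12 -0.12 0" --pt "3.3 -3.12 -0.12 0" --pt "3.3 -3.12 -0.12 0" --pt "3.3 -3.12 -0.12 0" --pt "3.3 -3.12 -0.12 0" --pt "3.3 -3.12 -0.12 0" --jaw -0.1

```text
t: 1.1
tool_pos: [0.3811, -0.1729, 0.2407]
ee_rot: [0.974, 0.228, -0.0, -0.0]
force: [-0.3, 0.7, -0.2]
finger_gap: 0.0386
grasp_force: 0.0
```

Request:
play_rows --pt "3.3 -3.12 -0.12 0" --pt "3.3 -3.12 -0.12 0" --pt "3.3 -3.12 -0.12 0" --pt "3.3 -3.12 -0.12 0" --pt "3.3 -3.12 -0.12 0" --pt "3.3 -3.12 -0.12 0" --pt "3.3 -3.12 -0.12 0" --pt "3.3 -3.12 -0.12 0"

```text
t: 2.1
tool_pos: [0.5069, 0.1678, 0.2501]
ee_rot: [0.974, 0.228, -0.0, 0.0]
force: [0.0, -0.0, 0.3]
finger_gap: 0.0383
grasp_force: 0.0
```

Request:
play_rows --pt "0 0 0 -10.6" --pt "0 0 0 -10.6" --pt "0 0 0 -10.6" --pt "0 0 0 -10.6" --pt "0 0 0 -10.6" --pt "0 0 0 -10.6" --pt "0 0 0 -10.6" --pt "0 0 0 -10.6"

```text
t: 3.1
tool_pos: [0.5065, 0.1663, 0.25]
ee_rot: [0.563, 0.827, -0.0, -0.0]
force: [-0.5, -0.3, -0.8]
finger_gap: 0.0386
grasp_force: 0.0
```

```bash
python3 -c "
from h import *
to(.5067,.1668,.045,133);print(env.observe()['finger_gap'],env.observe()['force'])"
```

```text
now [0.5065 0.1663 0.25  ] psi 111.49 tilt [ 0.0001 -0.0011] q [ 0.19  0.2   1.56 -0.    1.38 -0.19] t 3.1
shift cm [ 0.04  0.06 20.5 ] turn -21.51
0.038641841919204604 [-0.47510475 -0.30483938 -0.75453717]
```

Tracking is accurate. Now descend around the wing and pinch it.

Request:
play_rows --pt "0 0 3 -7.2" --pt "0 0 3.5 -7.2" --pt "0 0 3.5 -7.1" --pt "0 0 3 0" --pt "0 0 2.5 0" --pt "0 0 2 0" --pt "0 0 1.5 0" --pt "0 0 1.5 0"

```text
t: 4.1
tool_pos: [0.507, 0.1664, 0.0448]
ee_rot: [0.402, 0.916, 0.0, 0.0]
force: [0.4, 0.7, 0.6]
finger_gap: 0.0385
grasp_force: 0.0
```

Request:
play_rows --pt "0 0 0 0" --pt "0 0 0 0" --pt "0 0 0 0" --pt "0 0 0 0" --pt "0 0 0 0" --pt "0 0 0 0" --pt "0 0 0 0" --pt "0 0 0 0" --jaw -1 --grip_force 40

```text
t: 5.1
tool_pos: [0.5088, 0.1681, 0.0454]
ee_rot: [0.402, 0.916, 0.002, 0.001]
force: [3.8, 5.1, -10.4]
finger_gap: 0.0148
grasp_force: 39.1
```

```bash
python3 -c "
from h import *
o=env.observe();print(o['force'],o['wrist_torque'],o['finger_gap'],o['grasp_force'])
to(.5067,.1668,.045,75)"
```

```text
[  3.79874252   5.06920367 -10.43913808] [ 0.86502095 -0.64268086 -0.08815008] 0.01479343764659587 39.11121189594269
now [0.5088 0.1681 0.0454] psi 132.56 tilt [-0.0004  0.0052] q [ 0.19  0.39  1.86  0.    0.89 -0.56] t 5.1
shift cm [ 0.05 -0.24  0.04] turn 57.56
```

Request:
play_rows --pt "0 0.2 0 0" --pt "0 0 0 6" --pt "0 0 0 8" --pt "0 0 0 8" --pt "0 0 0 8" --pt "0 0 0 8" --pt "0 0 0 8" --pt "0 0 0 8"

```text
t: 6.1
tool_pos: [0.5063, 0.1674, 0.0453]
ee_rot: [0.775, 0.632, -0.002, -0.001]
force: [-2.1, 0.6, -2.8]
finger_gap: 0.0149
grasp_force: 39.9
```

```bash
python3 -c "
from h import *
o=env.observe();print(o['force'],o['wrist_torque'],o['finger_gap'],o['grasp_force'])
to(.5067,.1668,.045,75)"
```

```text
[-2.08367137  0.64890826 -2.84615193] [0.17591395 0.43239047 0.05222094] 0.014888428078955738 39.90497052669525
now [0.5063 0.1674 0.0453] psi 78.4 tilt [-0.0015 -0.0037] q [ 0.19  0.39  1.86 -0.    0.9   0.39] t 6.1
shift cm [-0.05  0.06  0.03] turn 3.4
```

Request:
play_rows --pt "0 0 0 2" --pt "0 0 0 2" --pt "0 0 0 2" --pt "0 0 0 1" --pt "0 0 0 1" --pt "0 0 0 0" --pt "0 0 0 0" --pt "0 0 0 0"

```text
t: 7.1
tool_pos: [0.5059, 0.1675, 0.0453]
ee_rot: [0.815, 0.579, -0.002, -0.001]
force: [-6.2, 0.8, -0.2]
finger_gap: 0.0145
grasp_force: 40.2
```

```bash
python3 -c "
from h import *
o=env.observe();print(o['force'],o['wrist_torque'],o['finger_gap'],o['grasp_force'])
to(.5067,.1668,.045,75);grab('top','t1.png')"
```

```text
[-6.15361529  0.82347341 -0.15897491] [0.1722055  0.97047888 0.44051692] 0.014514937972470233 40.18201231956482
now [0.5059 0.1675 0.0453] psi 70.74 tilt [-0.0023 -0.004 ] q [0.19 0.39 1.86 0.   0.9  0.53] t 7.1
shift cm [-0.04  0.1   0.03] turn -4.26
```

The moment of 0.44 N m is well above friction, so the left clamp is at its stop. Release and go to the right knob.

Request:
play_rows --pt "0 0 0 0" --pt "0 0 0 0" --pt "0 0 0 0" --pt "0 0 0 0" --pt "0 0 -2 0" --pt "0 0 -4 0" --pt "0 0 -5 0" --pt "0 0 -5 0" --jaw -0.1

```text
t: 8.15
tool_pos: [0.5083, 0.1676, 0.207]
ee_rot: [0.816, 0.578, 0.0, 0.0]
force: [1.0, 0.4, 0.2]
finger_gap: 0.038
grasp_force: 0.0
```

```bash
python3 -c "
from h import *
to(.4633,.0050,.2,141)"
```

```text
now [0.5083 0.1676 0.207 ] psi 70.64 tilt [-0.      0.0003] q [ 0.19  0.23  1.63 -0.    1.28  0.53] t 8.15
shift cm [-16.83   1.15   0.7 ] turn -70.36
```

Request:
play_rows --pt "-3.5 0.25 0.1 0" --pt "-4.5 0.3 0.1 0" --pt "-4.5 0.3 0.1 0" --pt "-4.33 0.3 0.1 0" --pt "0 0 0 -10.6" --pt "0 0 0 -10.6" --pt "0 0 0 -10.6" --pt "0 0 0 -10.6"

```text
t: 9.15
tool_pos: [0.4634, 0.005, 0.2016]
ee_rot: [0.549, 0.836, 0.0, 0.0]
force: [0.3, -0.1, -0.9]
finger_gap: 0.0384
grasp_force: 0.0
```

Request:
play_rows --pt "0 0 2 -9.4" --pt "0 0 2.5 -9.4" --pt "0 0 2.5 -9.2" --pt "0 0 2.5 0" --pt "0 0 2 0" --pt "0 0 2 0" --pt "0 0 1.5 0" --pt "0 0 0.7 0"

```text
t: 10.15
tool_pos: [0.4631, 0.0051, 0.0438]
ee_rot: [0.333, 0.943, -0.0, -0.0]
force: [-0.2, 0.7, 0.6]
finger_gap: 0.0383
grasp_force: 0.0
```

Request:
play_rows --pt "0 0 0 0" --pt "0 0 0 0" --pt "0 0 0 0" --pt "0 0 0 0" --pt "0 0 0 0" --pt "0 0 0 0" --pt "0 0 0 0" --pt "0 0 0 0" --jaw -1

```text
t: 11.15
tool_pos: [0.4645, 0.0064, 0.0448]
ee_rot: [0.334, 0.943, 0.002, 0.001]
force: [2.7, 5.8, -5.0]
finger_gap: 0.015
grasp_force: 39.1
```

```bash
python3 -c "
from h import *
o=env.observe();print(o['force'],o['wrist_torque'],o['finger_gap'],o['grasp_force'])
to(.4633,.0050,.045,75)"
```

```text
[ 2.7047771   5.82592663 -5.01602947] [ 0.81902032 -0.33646747  0.01892817] 0.015011857953559797 39.05805587768555
now [0.4645 0.0064 0.0448] psi 140.96 tilt [-0.0006  0.0034] q [-0.14  0.3   2.01  0.    0.83 -1.03] t 11.15
shift cm [ 0.   -0.18 -0.02] turn 65.96
```

Request:
play_rows --pt "0 0.18 0 4" --pt "0 0 0 8" --pt "0 0 0 8" --pt "0 0 0 8" --pt "0 0 0 8" --pt "0 0 0 8" --pt "0 0 0 8" --pt "0 0 0 8"

```text
t: 12.15
tool_pos: [0.4618, 0.0055, 0.0447]
ee_rot: [0.761, 0.649, -0.003, -0.001]
force: [-5.6, -3.6, 2.1]
finger_gap: 0.0151
grasp_force: 39.9
```

Request:
play_rows --pt "0 0 0 2.5" --pt "0 0 0 2" --pt "0 0 0 2" --pt "0 0 0 2" --pt "0 0 0 1.5" --pt "0 0 0 0" --pt "0 0 0 0" --pt "0 0 0 0"

```text
t: 13.15
tool_pos: [0.4618, 0.0071, 0.0447]
ee_rot: [0.814, 0.581, -0.002, -0.002]
force: [-5.1, 0.8, 3.2]
finger_gap: 0.0151
grasp_force: 39.8
```

```bash
python3 -c "
from h import *
o=env.observe();print(o['force'],o['wrist_torque'],o['finger_gap'],o['grasp_force'])
to(.4633,.0050,.045,75)"
```

```text
[-5.12046717  0.77348425  3.1935501 ] [ 0.27979216  0.96863825 -0.04134589] 0.015099850569801076 39.83367204666138
now [0.4618 0.0071 0.0447] psi 71.02 tilt [-0.0006 -0.005 ] q [-0.14  0.3   2.01  0.    0.84  0.2 ] t 13.15
shift cm [-0.15  0.21 -0.03] turn -3.98
```

No stop torque yet, so I'll turn a little further.

Request:
play_rows --pt "0 0 0 1.5" --pt "0 0 0 1.5" --pt "0 0 0 1.5" --pt "0 0 0 1.5" --pt "0 0 0 1" --pt "0 0 0 0" --pt "0 0 0 0" --pt "0 0 0 0"

```text
t: 14.15
tool_pos: [0.4617, 0.0072, 0.0447]
ee_rot: [0.848, 0.531, -0.002, -0.002]
force: [-5.4, 1.4, 3.3]
finger_gap: 0.0151
grasp_force: 44.2
```

```bash
python3 -c "
from h import *
o=env.observe();print(o['force'],o['wrist_torque'],o['finger_gap'],o['grasp_force'])
to(.4633,.0050,.045,75)
im=grab('top');im=im[185:275,185:305];cv2.imwrite('pics/c3.png',cv2.resize(im,None,fx=5,fy=5,interpolation=2))"
```

```text
[-5.36438461  1.39633116  3.26473367] [0.35271658 0.9514139  0.30685099] 0.015130610290030716 44.2340875393711
now [0.4617 0.0072 0.0447] psi 64.1 tilt [-0.0015 -0.005 ] q [-0.14  0.3   2.01  0.    0.84  0.32] t 14.15
shift cm [-0.12  0.24 -0.03] turn -10.9
```

View pics/c3.png

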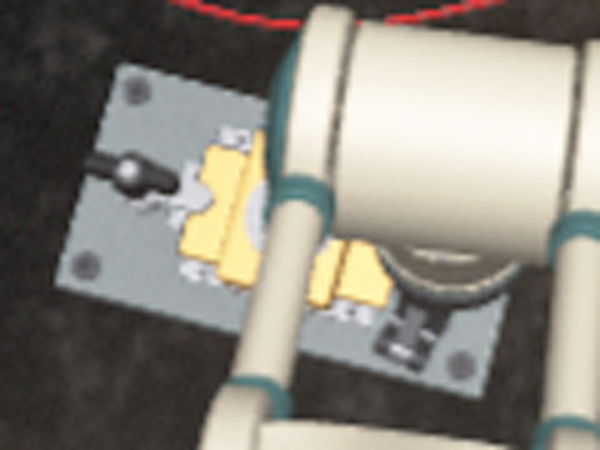

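The left clamp is closed, with the toe at crop (195,195) over the foot. The right clamp shows stop torque. Release, and check it once the arm is clear.

Request:
play_rows --pt "0 0 0 0" --pt "0 0 0 0" --pt "0 0 0 0" --pt "0 0 0 0" --pt "0 0 -2 0" --pt "0 0 -4 0" --pt "0 0 -5 0" --pt "0 0 -5 0" --jaw -0.1

```text
t: 15.2
tool_pos: [0.4643, 0.0065, 0.2059]
ee_rot: [0.848, 0.53, -0.0, 0.0]
force: [1.1, -1.2, -0.3]
finger_gap: 0.0386
grasp_force: 0.0
```

```bash
python3 -c "
from h import *
to(.505,-.3595,.2,154)"
```

```text
now [0.4643 0.0065 0.2059] psi 64.04 tilt [-0.0001  0.    ] q [-0.14  0.13  1.77 -0.    1.25  0.32] t 15.2
shift cm [-31.12  19.68   0.6 ] turn -89.96
```

Request:
play_rows --pt "-3.89 2.46 0.05 0" --pt "-3.89 2.46 0.05 0" --pt "-3.89 2.46 0.05 0" --pt "-3.89 2.46 0.05 0" --pt "-3.89 2.46 0.05 0" --pt "-3.89 2.46 0.05 0" --pt "-3.89 2.46 0.05 0" --pt "-3.89 2.46 0.05 0" --jaw 1

```text
t: 16.2
tool_pos: [0.5053, -0.361, 0.2003]
ee_rot: [0.848, 0.53, 0.0, 0.0]
force: [-0.1, -0.2, -0.8]
finger_gap: 0.0854
grasp_force: 0.0
```

Request:
play_rows --pt "0 0 0 -10.6" --pt "0 0 0 -10.6" --pt "0 0 0 -10.6" --pt "0 0 0 -10.6" --pt "0 0 0 -10.6" --pt "0 0 0 -10.6" --pt "0 0 0 -10.6" --pt "0 0 0 -10.6"

```text
t: 17.2
tool_pos: [0.5052, -0.3595, 0.2002]
ee_rot: [0.266, 0.964, 0.0, -0.0]
force: [-0.1, -0.4, -0.4]
finger_gap: 0.0857
grasp_force: 0.0
```

```bash
python3 -c "
from h import *
to(.505,-.3595,.022,154)
im=grab('top','t4.png');im=im[185:275,185:305];cv2.imwrite('pics/c4.png',cv2.resize(im,None,fx=6,fy=6,interpolation=2))"
```

```text
now [ 0.5052 -0.3595  0.2002] psi 149.19 tilt [0.0003 0.    ] q [-0.73  0.36  1.46 -0.    1.33 -1.76] t 17.2
shift cm [ 1.000e-02 -1.000e-02  1.782e+01] turn -4.81
```

View pics/c4.png

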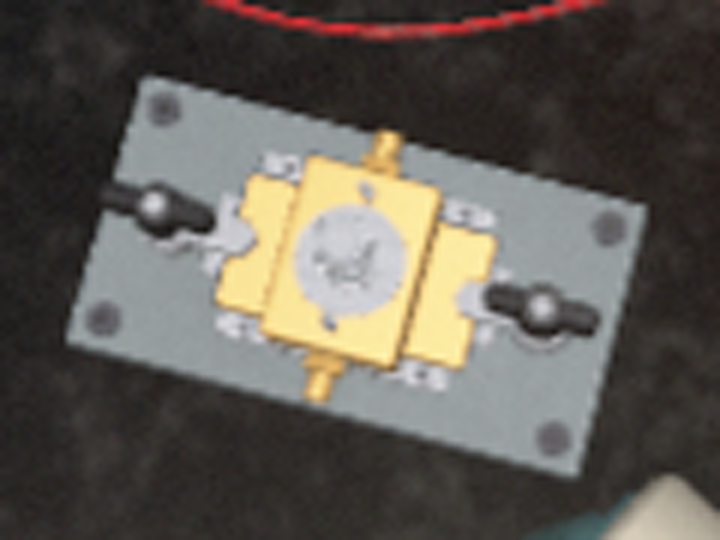

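Both wings are now parallel and both toes lie over the foot, so the clamps are closed. Next is the bonnet grasp.

Request:
play_rows --pt "0 0 2.5 -4.8" --pt "0 0 3 0" --pt "0 0 3 0" --pt "0 0 3 0" --pt "0 0 2.5 0" --pt "0 0 2 0" --pt "0 0 1.2 0" --pt "0 0 0.6 0"

```text
t: 18.25
tool_pos: [0.5051, -0.3594, 0.022]
ee_rot: [0.229, 0.974, 0.0, -0.0]
force: [0.4, 0.4, 0.3]
finger_gap: 0.0854
grasp_force: 0.0
```

Request:
play_rows --pt "0 0 0 0" --pt "0 0 0 0" --pt "0 0 0 0" --pt "0 0 0 0" --pt "0 0 0 0" --pt "0 0 0 0" --pt "0 0 0 0" --pt "0 0 0 0" --jaw -1 --grip_force 60

```text
t: 19.25
tool_pos: [0.5058, -0.36, 0.0239]
ee_rot: [0.228, 0.974, -0.001, 0.001]
force: [-0.5, 0.2, 5.6]
finger_gap: 0.0369
grasp_force: 60.0
```

```bash
python3 -c "
from h import *
o=env.observe();print(o['force'],o['wrist_torque'],o['finger_gap'],o['grasp_force'])
to(.485,.086,.2,165)
grab('top','t5.png')"
```

```text
[-0.54948762  0.19069811  5.58300233] [ 0.15607121  0.10748353 -0.02693991] 0.036945474810197644 59.99796000542119
now [ 0.5058 -0.36    0.0239] psi 153.64 tilt [-0.0022 -0.0006] q [-0.73  0.52  1.68  0.    0.94 -1.84] t 19.25
shift cm [ 21.63  39.02 -17.68] turn -11.36
```

Request:
play_rows --pt "0 0 -0.5 0" --pt "0 0 -1.5 0" --pt "0 0 -2.5 0" --pt "0 0 -3.3 -3" --pt "0 0 -3.3 -4" --pt "0 0 -3.3 -4.4" --pt "0 0 -2.3 0" --pt "0 0 -1 0"

```text
t: 20.3
tool_pos: [0.5057, -0.3598, 0.2018]
ee_rot: [0.13, 0.991, -0.001, 0.001]
force: [-0.3, -0.2, -2.0]
finger_gap: 0.0369
grasp_force: 60.2
```

```bash
python3 -c "
from h import *
o=env.observe();print(o['force'],o['wrist_torque'],o['finger_gap'],o['grasp_force'])
to(.485,.086,.2,165)"
```

```text
[-0.33160337 -0.2305899  -1.99589309] [ 0.03066156 -0.005232    0.05705798] 0.03690521074554141 60.16163070453331
now [ 0.5057 -0.3598  0.2018] psi 165.04 tilt [-0.0029 -0.0015] q [-0.73  0.36  1.45 -0.    1.32 -2.04] t 20.3
shift cm [13.51 42.54  0.07] turn 0.04
```

Request:
play_rows --pt "1.69 5.32 0 0" --pt "1.69 5.32 0 0" --pt "1.69 5.32 0 0" --pt "1.69 5.32 0 0" --pt "1.69 5.32 0 0" --pt "1.69 5.32 0 0" --pt "1.69 5.32 0 0" --pt "1.69 5.32 0 0"

```text
t: 21.3
tool_pos: [0.4837, 0.0883, 0.1992]
ee_rot: [0.13, 0.991, -0.0, -0.0]
force: [1.0, 0.0, -1.1]
finger_gap: 0.0363
grasp_force: 60.3
```

Request:
play_rows --pt "0 0 0.8 0" --pt "0 0 0.8 0" --pt "0 0 0.8 0" --pt "0 0 0.6 0" --pt "0 0 0 0" --pt "0 0 0 0" --pt "0 0 0 0" --pt "0 0 0 0"

```text
t: 22.3
tool_pos: [0.4846, 0.0866, 0.1697]
ee_rot: [0.13, 0.991, 0.0, 0.0]
force: [0.1, -0.3, -1.6]
finger_gap: 0.0369
grasp_force: 60.4
```

```bash
python3 -c "
from h import *
to(.485,.086,.17,165)
a=grab('top','t6.png')[150:280,185:315];b=grab('scene','s6.png')[170:300,190:320]
cv2.imwrite('pics/c6.png',cv2.resize(np.hstack([a,b]),None,fx=3,fy=3,interpolation=2))"
```

```text
now [0.4846 0.0866 0.1697] psi 165.04 tilt [-0.0006  0.0001] q [ 0.04  0.2   1.78 -0.    1.17 -1.27] t 22.3
shift cm [-0.06 -0.05 -0.03] turn 0.04
```

View pics/c6.png

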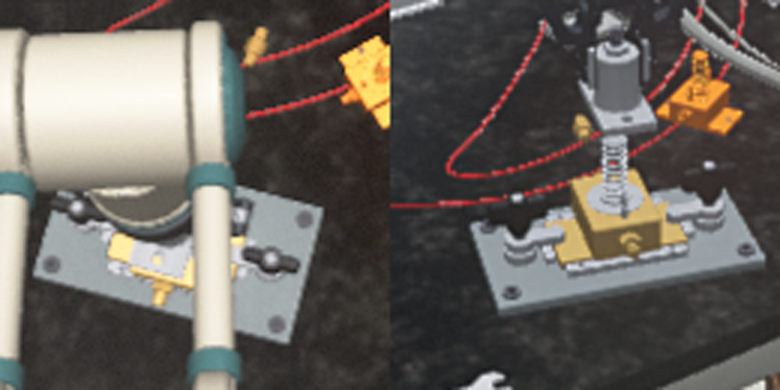

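```bash
python3 -c "
import cv2,numpy as np
s=cv2.resize(cv2.imread('pics/s6.png')[172:255,240:300],None,fx=7,fy=7,interpolation=2)
t=cv2.resize(cv2.imread('pics/t6.png')[215:260,210:263],None,fx=7,fy=7,interpolation=2)
u=cv2.resize(cv2.imread('pics/t4.png')[205:243,222:275],None,fx=7,fy=7,interpolation=2)
c=np.zeros((585,420+372,3),np.uint8);c[:581,:420]=s;c[:315,420:791]=t;c[316:316+266,420:791]=u
cv2.imwrite('pics/c7.png',c)"
```

```text
(no output)
```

View pics/c7.png

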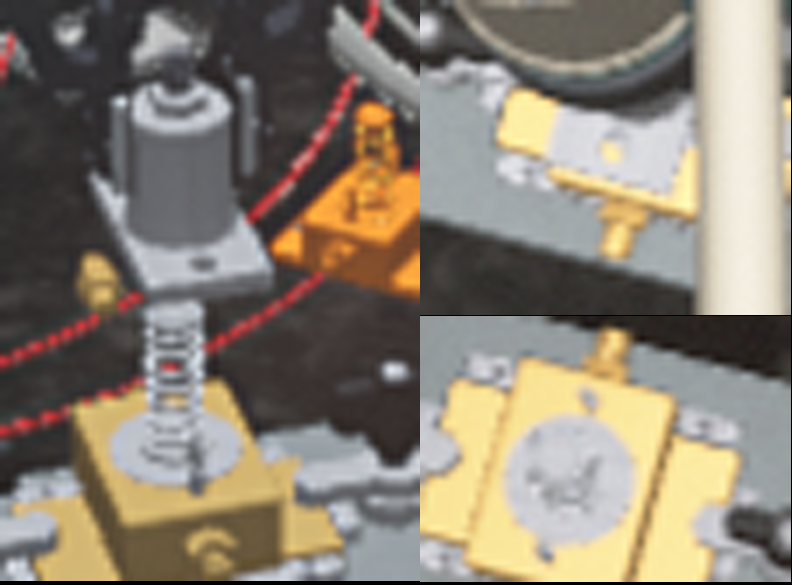

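Scene pane: bell top at (181,107), near hole at (203,264), and block top corners (72,410), (222,380), (280,495), (125,528). Top panes: hole at (612,150), and stud tips at about (541,543) and (586,392). I'll compare each one within a single camera.

```bash
python3 - <<'E'
from h import *
S=lambda c:(np.array(c)+.5)/7-.5+[240,172]
T=lambda c:(np.array(c)-[420,0]+.5)/7-.5+[210,215]
U=lambda c:(np.array(c)-[420,316]+.5)/7-.5+[222,205]
P=lambda n,p,z:plane(n,p,z)[:2].round(4)
u=.1697-.0239
print("SCENE bell",P("scene",S((181,107)),u+.054),"near hole",P("scene",S((203,264)),u+.008))
blk=[P("scene",S(c),.056) for c in[(72,410),(222,380),(280,495),(125,528)]]
print("block",np.mean(blk,0),[(b).tolist() for b in blk])
print("near stud base",P("scene",S((195,488)),.056),"tip",P("scene",S((195,440)),.082))
print("TOP hole",P("top",T((612,150)),u+.008),"c",P("top",T((548,160)),u+.008),P("top",T((672,192)),u+.008))
a,b=P("top",U((586,392)),.082),P("top",U((541,543)),.082)
print("studs",a,b,(a+b)/2,"yaw",np.degrees(np.arctan2(*(a-b)[::-1])))
o=np.array([.4846,.0866]);d=np.array([np.cos(np.radians(-15)),np.sin(np.radians(-15))])
print("pred near hole if centred at TCP",o-.029*d)
E
```

```text
SCENE bell [0.4806 0.0863] near hole [0.4527 0.0948]
block [0.482475 0.089925] [[0.5259, 0.1082], [0.5135, 0.0509], [0.4392, 0.0718], [0.4513, 0.1288]]
near stud base [0.4591 0.0954] tip [0.4526 0.0989]
TOP hole [0.4536 0.0932] c [0.4505 0.1143] [0.4395 0.0733]
studs [0.5132 0.0789] [0.4593 0.0945] [0.48625 0.0867 ] yaw -16.141757656782524
pred near hole if centred at TCP [0.45658815 0.09410575]
```

Request:
play_rows --pt "-0.14 0.26 0 0" --pt "0 0 1 0" --pt "0 0 1.2 0" --pt "0 0 1.2 0" --pt "0 0 1.2 0" --pt "0 0 1 0" --pt "0 0 0 0" --pt "0 0 0 0"

```text
t: 23.4
tool_pos: [0.4868, 0.0888, 0.1137]
ee_rot: [0.13, 0.991, 0.0, 0.0]
force: [1.6, -0.1, -1.4]
finger_gap: 0.0367
grasp_force: 60.4
```

```bash
python3 -c "
from h import *
o=env.observe();print(o['force'],o['wrist_torque'],o['finger_gap'],o['grasp_force'])
to(.4866,.0888,.1,165)"
```

```text
[ 1.60621598 -0.06030539 -1.3624946 ] [-0.00468276 -0.03471015  0.03619787] 0.036666379838742075 60.40915232151747
now [0.4868 0.0888 0.1137] psi 165.04 tilt [-0.0006  0.0001] q [ 0.04  0.26  1.85 -0.    1.03 -1.27] t 23.4
shift cm [ 0.02 -0.    1.37] turn 0.04
```

Request:
play_rows --pt "0 0 0.4 0" --pt "0 0 0.3 0" --pt "0 0 0.2 0" --pt "0 0 0.1 0" --pt "0 0 0.1 0" --pt "0 0 0 0" --pt "0 0 0 0" --pt "0 0 0 0"

```text
t: 24.4
tool_pos: [0.4865, 0.0888, 0.1025]
ee_rot: [0.13, 0.991, -0.0, 0.0]
force: [-0.3, 1.2, -1.9]
finger_gap: 0.0368
grasp_force: 60.4
```

```bash
python3 -c "
from h import *
o=env.observe();print(o['force'],o['wrist_torque'],o['finger_gap'],o['grasp_force'])
to(.4868,.0888,.1,165)
s=grab('scene','s8.png');grab('top','t8.png')"
```

```text
[-0.31696155  1.22083812 -1.90430536] [-0.00161593 -0.01119748 -0.01623111] 0.03681858365088392 60.41224441258237
now [0.4865 0.0888 0.1025] psi 165.04 tilt [-0.0002 -0.0001] q [ 0.04  0.27  1.87 -0.    1.   -1.27] t 24.4
shift cm [-0.03  0.01  0.25] turn 0.04
```

Request:
play_rows --pt "0 0 0.2 0" --pt "0 0 0.15 0" --pt "0 0 0.1 0" --pt "0 0 0.1 0" --pt "0 0 0.1 0" --pt "0 0 0 0" --pt "0 0 0 0" --pt "0 0 0 0"

```text
t: 25.5
tool_pos: [0.4865, 0.0888, 0.096]
ee_rot: [0.13, 0.991, -0.0, 0.0]
force: [-0.1, -0.5, -1.3]
finger_gap: 0.0367
grasp_force: 60.4
```

```bash
python3 -c "
from h import *
o=env.observe();print(o['force'],o['wrist_torque'],o['finger_gap'],o['grasp_force'])
to(.4868,.0888,.096,165)"
```

```text
[-0.10625791 -0.49233635 -1.26210485] [0.01173115 0.02952413 0.05250411] 0.0366601067228705 60.41241417406127
now [0.4865 0.0888 0.096 ] psi 165.05 tilt [-0.0002 -0.0001] q [ 0.04  0.28  1.88 -0.    0.99 -1.27] t 25.5
shift cm [-0.03  0.01  0.  ] turn 0.05
```

Request:
play_rows --pt "0 0 0.1 0" --pt "0 0 0.1 0" --pt "0 0 0.1 0" --pt "0 0 0.1 0" --pt "0 0 0 0" --pt "0 0 0 0" --pt "0 0 0 0" --pt "0 0 0 0"

```text
t: 26.5
tool_pos: [0.4866, 0.0888, 0.0921]
ee_rot: [0.13, 0.991, -0.0, 0.0]
force: [-1.7, -0.6, 5.7]
finger_gap: 0.0368
grasp_force: 61.1
```

```bash
python3 -c "
from h import *
o=env.observe();print(o['force'],o['wrist_torque'],o['finger_gap'],o['grasp_force'])
to(.4868,.0888,.088,165)"
```

```text
[-1.69778362 -0.64942379  5.67807993] [-0.02768542  0.2168536   0.02948745] 0.036769531801257506 61.14593813661486
now [0.4866 0.0888 0.0921] psi 165.05 tilt [-0.0003 -0.    ] q [ 0.04  0.28  1.88 -0.    0.98 -1.27] t 26.5
shift cm [-0.02  0.01  0.41] turn 0.05
```

Request:
play_rows --pt "0 0 0.1 0" --pt "0 0 0.1 0" --pt "0 0 0.1 0" --pt "0 0 0.05 0" --pt "0 0 0 0" --pt "0 0 0 0" --pt "0 0 0 0" --pt "0 0 0 0"

```text
t: 27.5
tool_pos: [0.4866, 0.0887, 0.0892]
ee_rot: [0.13, 0.992, -0.0, 0.0]
force: [-2.9, -1.2, 9.3]
finger_gap: 0.0366
grasp_force: 61.7
```

```bash
python3 -c "
from h import *
o=env.observe();print(o['force'],o['wrist_torque'],o['finger_gap'],o['grasp_force'])
to(.4868,.0888,.088,165)
s=grab('scene','s9.png');s2=cv2.imread('pics/s8.png')
c=lambda i:cv2.resize(i[185:260,235:300],None,fx=6,fy=6,interpolation=2)
cv2.imwrite('pics/c9.png',np.hstack([c(s2),c(s)]))
for i in range(4):grab('top');print(env.observe()['force'].round(1))"
```

```text
[-2.86136833 -1.16825991  9.30667097] [-0.07245871  0.40617385 -0.02573071] 0.036614089113692336 61.6831868654117
now [0.4866 0.0887 0.0892] psi 165.05 tilt [-0.0006  0.    ] q [ 0.04  0.28  1.89 -0.    0.97 -1.27] t 27.5
shift cm [-0.02  0.01  0.12] turn 0.05
[-2.8 -0.9  9.6]
[-3.  -0.6  9.5]
[-2.7 -1.1  8.8]
[-2.1 -0.7  9.2]
```

View pics/c9.png

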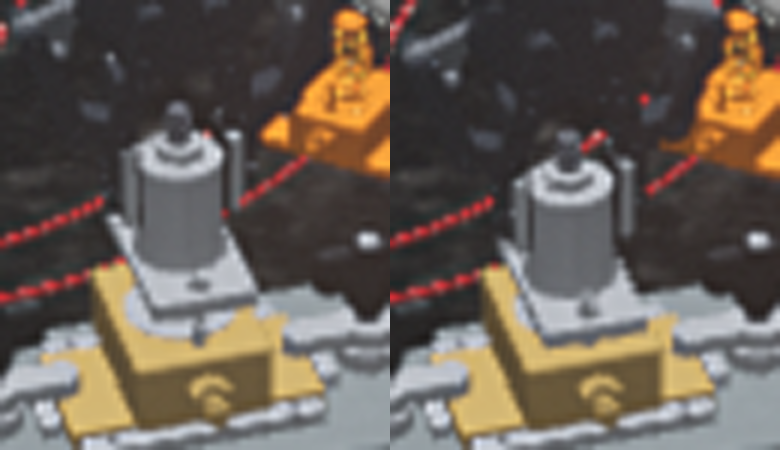

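The stud pokes through the near hole at (588,308). The spring force is about 11 N, so press about 1.4 mm further.

Request:
play_rows --pt "0 0 0.05 0" --pt "0 0 0.05 0" --pt "0 0 0.05 0" --pt "0 0 0 0" --pt "0 0 0 0" --pt "0 0 0 0" --pt "0 0 0 0" --pt "0 0 0 0"

```text
t: 28.75
tool_pos: [0.4866, 0.0888, 0.0879]
ee_rot: [0.13, 0.992, -0.0, 0.0]
force: [-2.8, -0.5, 11.2]
finger_gap: 0.0366
grasp_force: 61.9
```

```bash
python3 -c "
from h import *
to(.4868,.0888,.088,165)
F=[]
for i in range(6):grab('top');F.append(env.observe()['force'])
F=np.array(F);print(F.mean(0),F[:,2].round(1),env.observe()['tool_pos'])"
```

```text
now [0.4866 0.0888 0.0879] psi 165.05 tilt [-0.0008  0.0001] q [ 0.04  0.28  1.89 -0.    0.97 -1.27] t 28.75
shift cm [-0.01  0.01 -0.01] turn 0.05
[-2.889996   -0.35652085 11.12995294] [11.  10.8 10.7 11.9 10.6 11.8] [0.48665482 0.0887641  0.08793762]
```

```bash
python3 -c "
from bench import env
print(env.finish_job())"
```

```text
the job is handed in; nothing more can be done
None
```

Job handed in: both clamps were turned to their stops, and the bonnet sits on the studs, held on the spring at about 13 N (estimated from wrist force and height); no verdict was returned.

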